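# Load the router-bit rack in order of use

## Task

The four router-bit tubes stand in the grey tray in their order of use, from the robot's left (first) to its right (last). Move them all into the brown wooden rack in that order, counting from the rack's white end: the leftmost tube goes in the pocket beside the white end, the next one in the next pocket, and so on. Turn each tube so that its tongue drops into the pocket's notch and it stands fully home and upright, and do not tip any tube over.

Things in the scene. Friction and masses are not known exactly. Their poses are not given: they have to be found in the camera images.
- tube_red: Loose red router-bit tube, 0.1 kg, 84 mm tall, upright. Red foot 36 mm across, 14 high, with a tongue 10 mm wide, 14 high, reaching 28 mm from the axis towards its own -x; clear stem 22 mm across; red cap 26 mm across at 56-84 mm height: grip there. Origin: centre of underside, z up. Starts in a tray cell, underside 4 mm above the bench, turned up to 1 rad either way.
- tube_yellow: Loose yellow router-bit tube, 0.1 kg, 84 mm tall, upright. Yellow foot 36 mm across, 14 high, with a tongue 10 mm wide, 14 high, reaching 28 mm from the axis towards its own -x; clear stem 22 mm across; yellow cap 26 mm across at 56-84 mm height: grip there. Origin: centre of underside, z up. Starts in a tray cell, underside 4 mm above the bench, turned up to 1 rad either way.
- tube_blue: Loose blue router-bit tube, 0.1 kg, 84 mm tall, upright. Blue foot 36 mm across, 14 high, with a tongue 10 mm wide, 14 high, reaching 28 mm from the axis towards its own -x; clear stem 22 mm across; blue cap 26 mm across at 56-84 mm height: grip there. Origin: centre of underside, z up. Starts in a tray cell, underside 4 mm above the bench, turned up to 1 rad either way.
- tube_green: Loose green router-bit tube, 0.1 kg, 84 mm tall, upright. Green foot 36 mm across, 14 high, with a tongue 10 mm wide, 14 high, reaching 28 mm from the axis towards its own -x; clear stem 22 mm across; green cap 26 mm across at 56-84 mm height: grip there. Origin: centre of underside, z up. Starts in a tray cell, underside 4 mm above the bench, turned up to 1 rad either way.
- tag_red: Red label block 14 x 44 x 18 mm, fixed at the robot-side edge of the grey tray, at the cell where the red tube starts; it stays there. Origin: centre of underside. Own +y: along the row, to the robot's left; cell centre 45 mm along own +x. Tray: fixed, 74 x 268 mm, walls 16 high, floor 4 thick, four cells 66 mm apart in any colour order; left or right of the robot.
- tag_yellow: Yellow label block 14 x 44 x 18 mm, fixed at the robot-side edge of the grey tray, at the cell where the yellow tube starts; it stays there. Origin: centre of underside. Own +y: along the row, to the robot's left; cell centre 45 mm along own +x. Tray: fixed, 74 x 268 mm, walls 16 high, floor 4 thick, four cells 66 mm apart in any colour order; left or right of the robot.
- tag_blue: Blue label block 14 x 44 x 18 mm, fixed at the robot-side edge of the grey tray, at the cell where the blue tube starts; it stays there. Origin: centre of underside. Own +y: along the row, to the robot's left; cell centre 45 mm along own +x. Tray: fixed, 74 x 268 mm, walls 16 high, floor 4 thick, four cells 66 mm apart in any colour order; left or right of the robot.
- tag_green: Green label block 14 x 44 x 18 mm, fixed at the robot-side edge of the grey tray, at the cell where the green tube starts; it stays there. Origin: centre of underside. Own +y: along the row, to the robot's left; cell centre 45 mm along own +x. Tray: fixed, 74 x 268 mm, walls 16 high, floor 4 thick, four cells 66 mm apart in any colour order; left or right of the robot.
- rack: Fixed brown wooden rack 71 x 264 x 20 mm, from 40 mm in front (-x) to 31 mm behind its origin. Origin: underside level, middle of the row of pockets. Pockets at own x=0, y=-99, -33, 33, 99 mm: octagons 46 mm across flats, each with a notch 18 mm wide reaching 34 mm from its centre to the rack's -x (robot side), for the tongue. Black pocket floor 5 mm above the bench (a seated tube's underside).
- white_end: White end block of the rack, 74 x 16 x 24 mm, fixed against one end of it (140 mm from the rack's origin along its +y or its -y, differing at every start); the other end has a like block in black. Marks the rack's first place. Origin: centre of its underside.

How it is judged:
At the end, for the whole second after the job is handed in: Every tube is released, at rest (under 20 mm/s) on a pocket floor of the rack (underside under 10 mm above the bench, tongue within 0.4 rad of the notch, tilt under 0.12 rad), and of any two tubes the one whose label is farther to the robot's left stands nearer the white end (z of tube_red in the frame of rack between 0 and 0.01 m and x of tube_red in the frame of rack between -0.012 and 0.012 m and y of tube_red in the frame of rack between -0.115 and 0.115 m and angle between each of tube_red, tube_yellow, tube_blue, tube_green's own z axis and vertical below 0.12 rad and angle between the x axis of each of tube_red, tube_yellow, tube_blue, tube_green and the x axis of rack, either way round below 0.4 rad and linear speed of each of tube_red, tube_yellow, tube_blue, tube_green below 0.02 m/s and contact force between each of tube_red, tube_yellow, tube_blue, tube_green and the fingers below 0.1 N and z of tube_yellow in the frame of rack between 0 and 0.01 m and x of tube_yellow in the frame of rack between -0.012 and 0.012 m and y of tube_yellow in the frame of rack between -0.115 and 0.115 m and z of tube_blue in the frame of rack between 0 and 0.01 m and x of tube_blue in the frame of rack between -0.012 and 0.012 m and y of tube_blue in the frame of rack between -0.115 and 0.115 m and z of tube_green in the frame of rack between 0 and 0.01 m and x of tube_green in the frame of rack between -0.012 and 0.012 m and y of tube_green in the frame of rack between -0.115 and 0.115 m and ((y of tag_red in the frame of tag_yellow above 0.03 m and y of white_end in the frame of rack above 0.05 m and y of tube_red in the frame of tube_yellow above 0.03 m) or (y of tag_red in the frame of tag_yellow above 0.03 m and y of white_end in the frame of rack below -0.05 m and y of tube_red in the frame of tube_yellow below -0.03 m) or (y of tag_red in the frame of tag_yellow below -0.03 m and y of white_end in the frame of rack above 0.05 m and y of tube_red in the frame of tube_yellow below -0.03 m) or (y of tag_red in the frame of tag_yellow below -0.03 m and y of white_end in the frame of rack below -0.05 m and y of tube_red in the frame of tube_yellow above 0.03 m)) and ((y of tag_red in the frame of tag_blue above 0.03 m and y of white_end in the frame of rack above 0.05 m and y of tube_red in the frame of tube_blue above 0.03 m) or (y of tag_red in the frame of tag_blue above 0.03 m and y of white_end in the frame of rack below -0.05 m and y of tube_red in the frame of tube_blue below -0.03 m) or (y of tag_red in the frame of tag_blue below -0.03 m and y of white_end in the frame of rack above 0.05 m and y of tube_red in the frame of tube_blue below -0.03 m) or (y of tag_red in the frame of tag_blue below -0.03 m and y of white_end in the frame of rack below -0.05 m and y of tube_red in the frame of tube_blue above 0.03 m)) and ((y of tag_red in the frame of tag_green above 0.03 m and y of white_end in the frame of rack above 0.05 m and y of tube_red in the frame of tube_green above 0.03 m) or (y of tag_red in the frame of tag_green above 0.03 m and y of white_end in the frame of rack below -0.05 m and y of tube_red in the frame of tube_green below -0.03 m) or (y of tag_red in the frame of tag_green below -0.03 m and y of white_end in the frame of rack above 0.05 m and y of tube_red in the frame of tube_green below -0.03 m) or (y of tag_red in the frame of tag_green below -0.03 m and y of white_end in the frame of rack below -0.05 m and y of tube_red in the frame of tube_green above 0.03 m)) and ((y of tag_yellow in the frame of tag_blue above 0.03 m and y of white_end in the frame of rack above 0.05 m and y of tube_yellow in the frame of tube_blue above 0.03 m) or (y of tag_yellow in the frame of tag_blue above 0.03 m and y of white_end in the frame of rack below -0.05 m and y of tube_yellow in the frame of tube_blue below -0.03 m) or (y of tag_yellow in the frame of tag_blue below -0.03 m and y of white_end in the frame of rack above 0.05 m and y of tube_yellow in the frame of tube_blue below -0.03 m) or (y of tag_yellow in the frame of tag_blue below -0.03 m and y of white_end in the frame of rack below -0.05 m and y of tube_yellow in the frame of tube_blue above 0.03 m)) and ((y of tag_yellow in the frame of tag_green above 0.03 m and y of white_end in the frame of rack above 0.05 m and y of tube_yellow in the frame of tube_green above 0.03 m) or (y of tag_yellow in the frame of tag_green above 0.03 m and y of white_end in the frame of rack below -0.05 m and y of tube_yellow in the frame of tube_green below -0.03 m) or (y of tag_yellow in the frame of tag_green below -0.03 m and y of white_end in the frame of rack above 0.05 m and y of tube_yellow in the frame of tube_green below -0.03 m) or (y of tag_yellow in the frame of tag_green below -0.03 m and y of white_end in the frame of rack below -0.05 m and y of tube_yellow in the frame of tube_green above 0.03 m)) and ((y of tag_blue in the frame of tag_green above 0.03 m and y of white_end in the frame of rack above 0.05 m and y of tube_blue in the frame of tube_green above 0.03 m) or (y of tag_blue in the frame of tag_green above 0.03 m and y of white_end in the frame of rack below -0.05 m and y of tube_blue in the frame of tube_green below -0.03 m) or (y of tag_blue in the frame of tag_green below -0.03 m and y of white_end in the frame of rack above 0.05 m and y of tube_blue in the frame of tube_green below -0.03 m) or (y of tag_blue in the frame of tag_green below -0.03 m and y of white_end in the frame of rack below -0.05 m and y of tube_blue in the frame of tube_green above 0.03 m))); the robot touches nothing.
It fails at once if the red tube is tipped over (tilted more than 0.8 rad) (angle between tube_red's own z axis and vertical above 0.8 rad).
It fails at once if the yellow tube is tipped over (tilted more than 0.8 rad) (angle between tube_yellow's own z axis and vertical above 0.8 rad).
It fails at once if the blue tube is tipped over (tilted more than 0.8 rad) (angle between tube_blue's own z axis and vertical above 0.8 rad).
It fails at once if the green tube is tipped over (tilted more than 0.8 rad) (angle between tube_green's own z axis and vertical above 0.8 rad).
It also fails if it takes over 99 s, if anything falls off the work surface, if the arm or the gripper's body presses on something with over 40 N, if the wrist force passes 120 N, or if a joint passes its speed limit or range.

## Robot

A 7-joint arm with a two-finger parallel gripper is mounted at the origin on the work surface. World frame = base frame: x ahead of the robot, y to its left, z up, the work surface at z = 0. Lengths are in m, angles in rad, forces in N, time in s.
With the tool pointing down it reaches from about 0.35 to 0.9 m from the base axis. Payload 19.9 kg.
Tool frame: the origin (TCP) lies midway between the tips of the shut fingers; the grasp point (between the pads) lies env.pinch_z behind it (env.pinch_z is the distance from the TCP to the grasp point, in m); z points along the fingers, y is the line along which they close (so a half turn about z gives the same grasp; the last joint's range is limited). The gripper opens to 94 mm and grips with 3 to 60 N. Pads are 16 mm wide; open, the fingers measure 119 mm over their backs; the gripper's body (75 mm by 177 mm) begins 78 mm behind the grasp point.
Start: joints at [-1.167, 0.417, -0.01, 1.614, 0.005, 1.111, -0.053], TCP at [0.269, 0.564, 0.205] pointing down, gripper open.
Joint ranges: [-2.81, 2.81], [-0.39, 2.02], [-1.27, 1.25], [0.06, 2.57], [-1.19, 4.33], [0.19, 2], [-2.82, 2.82]. Speed limits (rad/s): [1.89, 1.89, 2.39, 2.39, 3.01, 3.01, 3.01].

## Interface

Orientations are given as [roll, pitch, yaw] about the fixed x, y, z axes, in that order (R = Rz(yaw) Ry(pitch) Rx(roll)).
In Python, from rig import status, eyes, workorder, nets, env gives the robot as it stands.
- The arm moves only by the shell command python3 -m inch 'ROWS' [OPENING] [FORCE]. ROWS is a JSON object whose one key "steps" holds a list of rows, each a list of 4 numbers: the shift along the tool's x, y, z in mm, then the turn about the tool's z in degrees. In form: {"steps": [[tx, ty, tz, roll], ...]}. A call has 1 to 8 rows; each row is the pose to reach, as a shift and turn from the pose commanded when the call began, along the tool's axes at that moment; what a row does not reach only later rows make up. A row lasts 1/12 s, in which the tool goes at most 41.7 mm and 7.16 degrees, less where a joint would pass 70% of its speed; a pose out of reach is approached as far as the arm can. A call with a gripper value outside its range is refused whole. OPENING is the opening, from 0 (shut) to 1 (fully open), set as the call begins (- or left out, the last holds). The fingers move at their own pace and stop on an object; FORCE is the grip in N (left out, the last holds). Time passes only in rows, so rows that repeat a pose let the fingers close. It gives the time, the measured TCP pose, the force, the opening and the grip force at its end, in the units of the state.
- status.state(): the state, without advancing time (a new reading comes with each control period).
- eyes.snapshot(name): name is "scene" or "top"; returns a dict with "pixels" (420x560x3 uint8, red, green, blue), "z_map" (420x560 float32, m along the optical axis (not along the pixel's ray), 0 where there is no reading), "fovy" (degrees; the focal length in pixels is half the picture's height over the tangent of half this angle, whatever the lens; pixels are square), "cx", "cy" (the principal point, pixels), "k1" (the pictures are not rectified: a ray, as slopes to the right and down, at radius r is drawn at 1 + k1 r^2 times it, then the intrinsics apply), "rvec" (rotation vector, rad) and "tvec" (3), from world to camera coordinates, as OpenCV has them. Camera axes: x right, y down, z forward; pixel columns grow to the right and rows downward; lengths in m; the calibration is good to about 2 mm. A picture is of the moment at which its call begins.
- workorder.close_job(): hands the job in; it is judged then, once.
Trained networks look in a picture, given as the dict that the camera call returned (one of the last four; its "shot" number tells which), for a name from the list of things; names that differ only in an ending like _2 or _b are one class to them, and where a whole thing is asked for, a point or a joint stands for the part that bears it (a point fixed in the world has none). Each returns a list of dicts, best first, with "p" (0 to 1); they miss things now and then, are a little off and sometimes report something else, mostly with a low value. They report only what shows in the picture. A call takes as long as a camera call.
- nets.spot_in(picture, target): "extent" ([centre column, centre row, width, height] as shares, 0 to 1, of the picture: columns of its width, rows of its height, round what is visible of it).
- nets.cut_out(picture, target): "pixels" (420x560 bool, what is visible of it) and "extent" ([centre column, centre row, width, height] as shares, 0 to 1, of the picture: columns of its width, rows of its height, round what is visible of it).
The state is a dict: "clock": time; "joint_pos": joint angles; "qd": joint speeds; "effort": joint torques, N m; "eef_pos": TCP position; "tool_rot": TCP orientation; "wrist_force": force on the tool from outside, world axes, zero at the start; "torque": the same for the moment, N m; "width": finger opening in m; "grasp_force": force on a finger pad.
Only numpy, scipy, OpenCV 4.12 (cv2) and the standard library are available. Lean on these libraries where they do the work, as an engineer would, in place of code of your own. Each camera call takes 0.05 s, during which the arm holds its last target. There are 200 camera calls.

## Working session

There is one attempt and no reset: what is moved stays moved. The work goes in short steps, Python scripts to look and compute and a shell command to move; the robot and the scene stay as the last step left them, time stands still between calls to the robot, and variables do not carry over. Pictures are saved under pics/ and viewed, at most 14 in all, crops included, and the job is handed in when it is done.

```bash
ls; mkdir -p pics; cat > h.py <<'E'
import numpy as np, cv2
from rig import status, eyes, workorder, nets, env
def K(s):
    f=210/np.tan(np.radians(s["fovy"])/2); return f
def world(s,u,v,z=None):
    """pixel arrays -> world points; z=None uses z_map, else intersect with plane at height z"""
    u=np.atleast_1d(u).astype(float);v=np.atleast_1d(v).astype(float);f=K(s)
    xd=(u-s["cx"])/f; yd=(v-s["cy"])/f; x,y=xd.copy(),yd.copy()
    for _ in range(20):
        g=1+s["k1"]*(x*x+y*y); x,y=xd/g,yd/g
    d=np.stack([x,y,np.ones_like(x)],1)
    R=cv2.Rodrigues(np.array(s["rvec"],float))[0];t=np.array(s["tvec"],float).ravel()
    c=-R.T@t; dw=d@R
    if z is None: k=s["z_map"][np.round(v).astype(int),np.round(u).astype(int)]
    else: k=(z-c[2])/dw[:,2]
    return c+dw*np.atleast_1d(k)[:,None]
def save(s,n): cv2.imwrite(f"pics/{n}.png",s["pixels"][:,:,::-1])
E
python3 - <<'E'
from h import *
print(status.state(), env.pinch_z)
for n in("scene","top"):
    s=eyes.snapshot(n); save(s,n+"0"); print({k:v for k,v in s.items() if k not in("pixels","z_map")})
    R=cv2.Rodrigues(np.array(s["rvec"],float))[0]; print(-R.T@np.ravel(s["tvec"]))
E
```

```text
pics
{'clock': 0.0, 'joint_pos': array([-1.166505  ,  0.41795536, -0.01030185,  1.61419641,  0.00469524,
        1.11068989, -0.05301381]), 'qd': array([ 5.05181422e-05,  7.13619311e-04,  5.90960900e-04,  2.79160502e-04,
       -4.29645805e-04,  6.26090304e-04,  4.62076974e-04]), 'effort': array([-2.34635903e-03, -8.51232290e+01,  6.36983402e-01, -4.26002884e+01,
       -4.89958108e-02,  1.86045247e-02,  1.04112883e-04]), 'eef_pos': array([0.26932686, 0.56356337, 0.20482756]), 'tool_rot': array([-3.14037061e+00,  8.78964344e-05,  2.69579274e+00]), 'wrist_force': array([ 1.13327173,  0.30372298, -0.3370123 ]), 'torque': array([-0.05331893, -0.02935291, -0.01894465]), 'grasp_force': 0.0, 'width': 0.093692373336898} 0.0188
{'fovy': 52.42271718529358, 'cx': 287.6497219342733, 'cy': 205.19467304428937, 'k1': 0.01563884076762885, 'rvec': array([ 2.47241232,  0.78330932, -0.20976272]), 'tvec': array([-0.39265467, -0.23678502,  1.00383107]), 'shot': 1}
[ 0.73596093 -0.38313941  0.72765882]
{'fovy': 54.473022180363635, 'cx': 284.2303668928267, 'cy': 198.98496409381883, 'k1': -0.04355128453748051, 'rvec': array([ 1.97920788, -2.21547782,  0.2588773 ]), 'tvec': array([0.03988239, 0.50400283, 0.82405574]), 'shot': 2}
[0.29977664 0.00312357 0.91913086]
```

View pics/scene0.png

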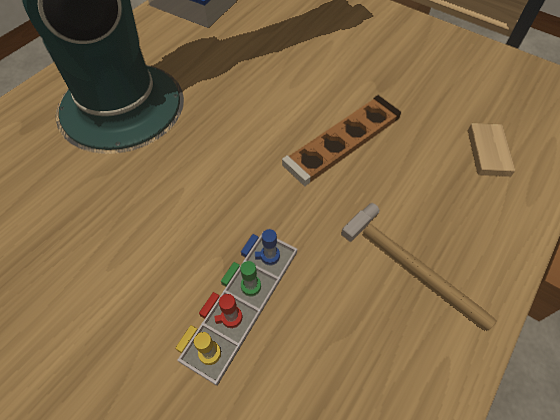

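View pics/top0.png

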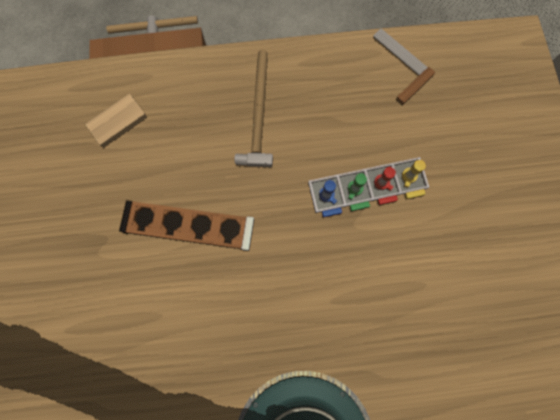

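The scene shows the tray with tubes, left to right from the robot, as blue, green, red and yellow (top view: about (328,190), (358,185), (386,180) and (414,172)). The rack is at (187,225) with its white end on the robot's right at (248,233), and its notches face the robot.

```bash
cat > meas.py <<'E'
from h import *
from scipy.optimize import least_squares
S={n:eyes.snapshot(n) for n in("scene","top")}
def pts(s,name):
    r=nets.cut_out(s,name)
    if not r: return np.zeros((0,3)),0,None
    v,u=np.nonzero(r[0]["pixels"]); P=world(s,u,v); ok=s["z_map"][v,u]>0
    return P[ok],r[0]["p"],r[0]["pixels"]
if __name__=="__main__":
    for c in("blue","green","red","yellow"):
        for n,s in S.items():
            P,p,_=pts(s,"tag_"+c); T=P[(P[:,2]>.012)]
            print(n,"tag",c,round(p,2),len(T),T.mean(0).round(4) if len(T) else "")
            P,p,_=pts(s,"tube_"+c)
            top=P[(P[:,2]>.084)&(P[:,2]<.095)]; ft=P[(P[:,2]>.010)&(P[:,2]<.022)]
            hi=P[P[:,2]>.055]
            print("  tube",round(p,2),len(P),"top",len(top),top.mean(0).round(4) if len(top) else "", "zmax",hi[:,2].max().round(4) if len(hi) else "")
            if len(top):
                d=ft[:,:2]-top.mean(0)[:2]; r=np.hypot(*d.T); k=(r>.0195)&(r<.032)
                print("   tongue",k.sum(),np.median(d[k],0).round(4) if k.any() else "")
    for n,s in S.items():
        P,p,m=pts(s,"rack"); 
        T=P[(P[:,2]>.015)&(P[:,2]<.025)]; rr=cv2.minAreaRect((T[:,:2]*1000).astype(np.float32)); print(n,"rack",round(p,2),len(T),T.mean(0).round(4),rr)
        P,p,_=pts(s,"white_end"); T=P[P[:,2]>.018]; print(n,"white",round(p,2),len(T),T.mean(0).round(4))
E
python3 meas.py
```

```text
scene tag blue 0.73 148 [ 0.4778 -0.1241  0.0163]
  tube 0.79 590 top 159 [ 0.5198 -0.1162  0.0867] zmax 0.0891
   tongue 29 [-0.018  -0.0148]
top tag blue 0.42 117 [ 0.4754 -0.1215  0.0176]
  tube 0.61 286 top 110 [ 0.5179 -0.1155  0.0879] zmax 0.0919
   tongue 11 [-0.0177 -0.0144]
scene tag green 0.62 171 [ 0.4845 -0.1891  0.0166]
  tube 0.86 522 top 169 [ 0.5269 -0.1846  0.0867] zmax 0.0898
   tongue 0 
top tag green 0.51 126 [ 0.4826 -0.1882  0.0175]
  tube 0.72 261 top 104 [ 0.5226 -0.1831  0.0877] zmax 0.0921
   tongue 7 [-0.018   0.0138]
scene tag red 0.55 210 [ 0.4914 -0.2538  0.0165]
  tube 0.7 663 top 207 [ 0.5345 -0.2469  0.0867] zmax 0.0893
   tongue 36 [-0.0161 -0.0173]
top tag red 0.58 102 [ 0.4888 -0.2517  0.0178]
  tube 0.78 317 top 97 [ 0.5301 -0.2447  0.0873] zmax 0.0908
   tongue 21 [-0.0161 -0.0173]
scene tag yellow 0.8 228 [ 0.4986 -0.3191  0.0167]
  tube 0.74 395 top 0  zmax 
top tag yellow 0 0 
  tube 0.82 386 top 108 [ 0.5394 -0.3124  0.0873] zmax 0.0902
   tongue 20 [-0.0214  0.0111]
scene rack 0.82 1879 [0.4828 0.2031 0.0185] ((482.981201171875, 206.83465576171875), (267.40313720703125, 73.86479187011719), 75.58306884765625)
scene white 0.79 208 [0.4498 0.0693 0.0223]
top rack 0.63 2218 [0.4809 0.207  0.0197] ((483.0047302246094, 206.9244384765625), (266.7510986328125, 71.93254089355469), 75.80928039550781)
top white 0.8 237 [0.446  0.0716 0.0235]
```

```bash
cat > fit.py <<'E'
from meas import *
def project(s,P):
    R=cv2.Rodrigues(np.array(s["rvec"],float))[0]; C=P@R.T+np.ravel(s["tvec"]); a=C[:,:2]/C[:,2:]
    return a*(1+s["k1"]*(a**2).sum(1))[:,None]*K(s)+[s["cx"],s["cy"]]
th=np.linspace(0,2*np.pi,40)
def outline(x,y,yaw,z0):
    # foot (+tongue) prism and cap, world
    al=np.linspace(np.arcsin(5/18)-np.pi,np.pi-np.arcsin(5/18),40)
    f=np.r_[np.c_[18*np.cos(al),18*np.sin(al)],[[-28,5],[-28,-5]]]/1000
    c=np.c_[np.cos(th),np.sin(th)]*.013
    c_,s_=np.cos(yaw),np.sin(yaw); M=np.array([[c_,s_],[-s_,c_]])
    g=lambda q,z:np.c_[q@M+[x,y],np.full(len(q),z0+z)]
    return g(f,0),g(f,.014),g(c,.056),g(c,.084),g(c*11/13,.014),g(c*11/13,.056)
def sil(s,x,y,yaw,z0,sc):
    o=[project(s,q) for q in outline(x,y,yaw,z0)]
    im=np.zeros((420*sc,560*sc),np.uint8)
    for a in (0,1): cv2.fillPoly(im,[np.round((o[a]+.5)*sc*16).astype(np.int32)],1,shift=4)
    for A in ((0,1),(2,3),(4,5)):
        if A==(0,1): 
            # sweep of the foot: side quads
            n=len(o[0])
            for i in range(n):
                j=(i+1)%n; cv2.fillPoly(im,[np.round((np.array([o[0][i],o[0][j],o[1][j],o[1][i]])+.5)*sc*16).astype(np.int32)],1,shift=4)
        else:
            h=cv2.convexHull(np.r_[o[A[0]],o[A[1]]].astype(np.float32)); cv2.fillPoly(im,[np.round((h+.5)*sc*16).astype(np.int32)],1,shift=4)
    return cv2.resize(im.astype(np.float32),(560,420),interpolation=cv2.INTER_AREA)
def fit(s,m,p0,z0):
    from scipy.optimize import minimize
    b=cv2.GaussianBlur(m.astype(np.float32),(0,0),.8)
    v,u=np.nonzero(m); y0,y1,x0,x1=v.min()-12,v.max()+13,u.min()-12,u.max()+13
    def cost(p): return ((cv2.GaussianBlur(sil(s,p[0]/100,p[1]/100,p[2],z0,3),(0,0),.8)-b)[max(y0,0):y1,max(x0,0):x1]**2).sum()
    best=None
    for dy in(-.5,0,.5):
        r=minimize(cost,[p0[0]*100,p0[1]*100,p0[2]+dy],method="Nelder-Mead",options=dict(initial_simplex=np.array([p0[0]*100,p0[1]*100,p0[2]+dy])+np.array([[0,0,0],[.4,0,0],[0,.4,0],[0,0,.3]]),xatol=.005,fatol=.01))
        if best is None or r.fun<best.fun: best=r
    return best.x*[.01,.01,1],best.fun
E
python3 - <<'E'
from fit import *
G=dict(blue=(.519,-.116,.69),green=(.524,-.184,-.65),red=(.532,-.246,.82),yellow=(.5394,-.3124,-.48))
tiles=[]
for c,g in G.items():
    for n,s in S.items():
        r=nets.cut_out(s,"tube_"+c)
        if not r: continue
        p,f=fit(s,r[0]["pixels"],g,.004); print(c,n,p.round(4),round(f,1))
        o=outline(*p,.004); sc=8; q=project(s,np.array([[p[0],p[1],.04]]))[0].astype(int); x0,y0=q-12
        w=cv2.resize(s["pixels"][y0-6:y0+30,x0-6:x0+30],None,fx=5,fy=5,interpolation=cv2.INTER_CUBIC)[:,:,::-1].copy()
        for k in(1,3): cv2.polylines(w,[np.round((project(s,o[k])-[x0-6,y0-6]+.5)*5).astype(np.int32)],True,(255,255,255),1)
        tiles.append(w)
while len(tiles)<8: tiles.append(np.zeros_like(tiles[0]))
cv2.imwrite("pics/fit0.png",np.vstack([np.hstack(tiles[:4]),np.hstack(tiles[4:])]))
E
```

```text
blue top [ 0.52   -0.1165  0.666 ] 14.2
green scene [ 0.5266 -0.1838 -1.0454] 5.2
green top [ 0.5245 -0.1839 -0.6261] 4.5
red scene [ 0.5337 -0.2473  0.7364] 42.1
red top [ 0.5309 -0.2463  2.3615] 34.1
yellow scene [ 0.5414 -0.3133  0.0064] 3.9
yellow top [ 0.5404 -0.3125 -0.5062] 20.1
```

View pics/fit0.png

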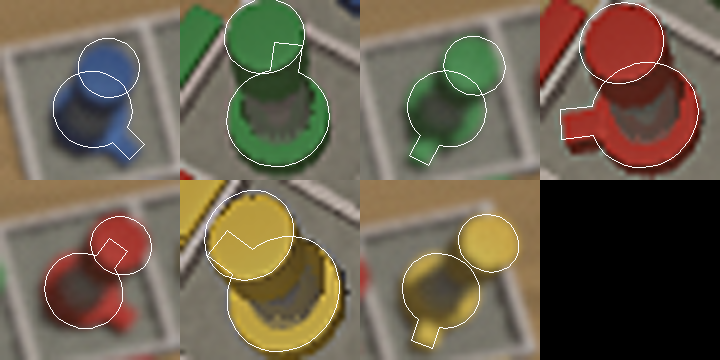

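```bash
cat > go.py <<'E'
import sys
from h import *
def to(x,y,z,yaw):
    s=status.state(); r=s["tool_rot"]; c,n=np.cos(r[2]),np.sin(r[2])
    d=np.array([x,y,z])-s["eef_pos"]; dy=(yaw-r[2]+np.pi)%(2*np.pi)-np.pi
    print("t",round(s["clock"],2),"now",s["eef_pos"].round(4),r.round(3),"w",round(s["width"],4),"gf",round(s["grasp_force"],1),"| delta mm",np.round(1e3*np.array([c*d[0]+n*d[1],n*d[0]-c*d[1],-d[2]]),1),"deg",round(-np.degrees(dy),1),"j7",s["joint_pos"][6].round(2))
if __name__=="__main__": to(*map(float,sys.argv[1:5]))
E
python3 go.py .520 -.1163 .165 1.68
```

```text
t 1.7 now [0.2695 0.5639 0.2054] [-3.142  0.     2.696] w 0.0939 gf 0.0 | delta mm [-519.4 -505.7   40.4] deg 58.2 j7 -0.05
```

```bash
python3 -m inch '{"steps":[[-28,-28,0,3],[-56,-56,0,6],[-84,-84,0,9],[-112,-112,0,13],[-140,-140,0,16],[-168,-168,0,19],[-196,-196,0,22],[-224,-224,0,25]]}' 0.5 20; python3 go.py .520 -.1163 .165 1.68
```

```text
clock: 2.37
eef_pos: [0.3752, 0.2634, 0.2057]
tool_rot: [3.141, -0.0, 2.257]
wrist_force: [1.0, 0.6, 0.6]
width: 0.0472
grasp_force: 0.0
t 2.37 now [0.3752 0.2634 0.2057] [ 3.141 -0.     2.257] w 0.0472 gf 0.0 | delta mm [-385.5 -128.6   40.7] deg 33.1 j7 0.03
```

```bash
python3 -m inch '{"steps":[[-38,-13,0,4],[-76,-26,0,8],[-114,-38,0,12],[-152,-51,0,16],[-190,-64,0,20],[-228,-77,0,24],[-266,-90,0,28],[-304,-102,0,33]]}'; python3 go.py .520 -.1163 .105 1.68
```

```text
clock: 3.03
eef_pos: [0.4898, -0.0364, 0.2059]
tool_rot: [3.141, -0.0, 1.68]
wrist_force: [1.3, 0.8, 0.2]
width: 0.0471
grasp_force: 0.0
t 3.03 now [ 0.4898 -0.0364  0.2059] [ 3.141 -0.     1.68 ] w 0.0471 gf 0.0 | delta mm [-82.8  21.3 100.9] deg 0.0 j7 0.23
```

```bash
python3 -m inch '{"steps":[[-28,7,20,0],[-56,14,40,0],[-83,21,60,0],[-83,21,85,0],[-83,21,110,0],[-83,21,130,0],[-83,21,151,0],[-83,21,151,0]]}'; python3 go.py .520 -.1163 .055 1.68
python3 - <<'E'
from h import *
s=eyes.snapshot("scene"); cv2.imwrite("pics/g1.png",s["pixels"][150:400,120:360,::-1].repeat(2,0).repeat(2,1))
E
```

```text
clock: 3.7
eef_pos: [0.5177, -0.1141, 0.0514]
tool_rot: [-3.137, -0.001, 1.683]
wrist_force: [-0.3, -0.3, -0.6]
width: 0.047
grasp_force: 0.0
t 3.7 now [ 0.5177 -0.1141  0.0514] [-3.137e+00 -1.000e-03  1.683e+00] w 0.047 gf 0.0 | delta mm [-2.4  2.  -3.6] deg 0.2 j7 0.56
```

View pics/g1.png

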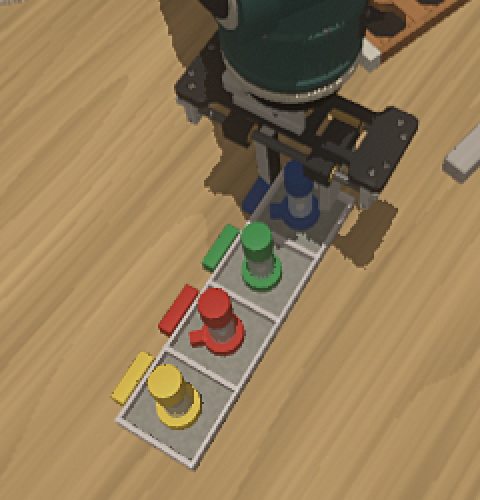

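The picture shows the fingers straddling the blue cap (crop (298,180)) with the neighbouring green tube clear of them, so I'm closing and lifting.

```bash
python3 -m inch '{"steps":[[0,0,0,0],[0,0,0,0],[0,0,0,0],[0,0,0,0],[0,0,0,0],[0,0,0,0]]}' 0 20;  python3 go.py .520 -.1163 .055 1.68; python3 -m inch '{"steps":[[0,0,-10,0],[0,0,-25,0],[0,0,-50,0],[0,0,-80,0],[0,0,-110,0],[0,0,-110,0]]}'; python3 go.py .463 .110 .165 0.76
cat > held.py <<'E'
import sys
from fit import *
c=sys.argv[1]; g=float(sys.argv[2]) # expected tube yaw
st=status.state(); e=st["eef_pos"]; print("eef",e.round(4),"yaw",st["tool_rot"][2].round(3))
z0=e[2]-.055+.004+float(sys.argv[3] if len(sys.argv)>3 else 0)
for n,s in S.items():
    r=nets.cut_out(s,"tube_"+c)
    if not r: print(n,"none"); continue
    m=r[0]["pixels"]; v,u=np.nonzero(m); P=world(s,u,v); ft=P[(P[:,2]<z0+.018)&(P[:,2]>z0-.004)]
    p,f=fit(s,m,(e[0],e[1],g),z0); print(n,round(r[0]["p"],2),m.sum(),"z0",round(z0,4),"zmin/max foot",np.percentile(P[:,2],[1,99]).round(4),"fit",p.round(4),round(f,1))
    o=outline(*p,z0); q=project(s,np.array([[p[0],p[1],z0+.03]]))[0].astype(int); x0,y0=np.maximum(q-30,0)
    w=cv2.resize(s["pixels"][y0:y0+60,x0:x0+60],None,fx=6,fy=6,interpolation=cv2.INTER_CUBIC)[:,:,::-1].copy()
    for k in(0,1,3): cv2.polylines(w,[np.round((project(s,o[k])-[x0,y0]+.5)*6).astype(np.int32)],True,(255,255,255),1)
    cv2.imwrite(f"pics/held_{c}_{n}.png",w)
E
python3 held.py blue .67
```

```text
clock: 4.25
eef_pos: [0.5202, -0.1145, 0.0554]
tool_rot: [3.14, 0.0, 1.684]
wrist_force: [-2.0, -0.3, 10.1]
width: 0.0255
grasp_force: 20.0
t 4.25 now [ 0.5202 -0.1145  0.0554] [3.14  0.    1.684] w 0.0255 gf 20.0 | delta mm [-1.7 -0.4  0.4] deg 0.2 j7 0.56
clock: 4.75
eef_pos: [0.5218, -0.1152, 0.1701]
tool_rot: [3.135, 0.001, 1.683]
wrist_force: [1.0, 0.2, -0.2]
width: 0.0257
grasp_force: 20.0
t 4.75 now [ 0.5218 -0.1152  0.1701] [3.135e+00 1.000e-03 1.683e+00] w 0.0257 gf 20.0 | delta mm [230.4 -33.3   5.1] deg 52.9 j7 0.47
eef [ 0.5202 -0.1143  0.1658] yaw 1.684
scene 0.96 743 z0 0.1148 zmin/max foot [-0.0009  0.2717] fit [ 0.5192 -0.1162  0.5833] 50.7
top none
```

View pics/held_blue_scene.png

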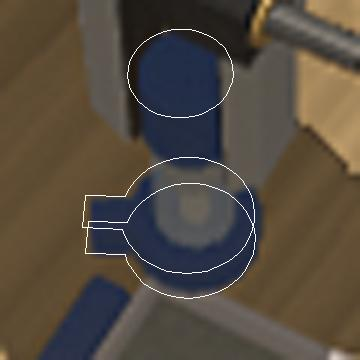

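```bash
python3 go.py .463 .110 .165 0.78
```

```text
t 4.95 now [ 0.5192 -0.1142  0.164 ] [-3.141 -0.     1.684] w 0.0258 gf 20.0 | delta mm [229.1 -30.6  -1. ] deg 51.8 j7 0.47
```

```bash
python3 -m inch '{"steps":[[29,-4,0,6],[58,-8,0,12],[87,-12,0,18],[116,-16,0,24],[144,-20,0,30],[172,-24,0,36],[200,-27,0,43],[229,-31,0,50]]}'; python3 -m inch '{"steps":[[0,0,0,0],[0,0,0,0]]}';python3 held.py blue -.25; python3 go.py .463 .110 .165 0.81
```

```text
clock: 5.62
eef_pos: [0.4626, 0.1086, 0.1636]
tool_rot: [-3.141, 0.002, 0.815]
wrist_force: [0.9, 0.4, -1.1]
width: 0.0256
grasp_force: 20.0
clock: 5.78
eef_pos: [0.4628, 0.1087, 0.1636]
tool_rot: [-3.141, 0.002, 0.824]
wrist_force: [0.4, -1.2, -1.8]
width: 0.0256
grasp_force: 20.0
eef [0.4634 0.1068 0.1639] yaw 0.822
scene 0.64 407 z0 0.1129 zmin/max foot [-0.0015  0.186 ] fit [ 0.4612  0.1057 -0.2378] 260.0
top none
t 5.98 now [0.4637 0.1065 0.1642] [3.142e+00 1.000e-03 8.210e-01] w 0.0256 gf 20.0 | delta mm [ 2.1 -2.9 -0.8] deg 0.6 j7 -0.87
```

View pics/held_blue_scene.png

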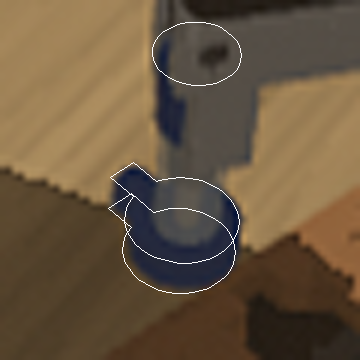

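```bash
python3 -m inch '{"steps":[[2,-2,0,0],[3,-3,20,0],[3,-3,40,0],[3,-3,60,0],[3,-3,75,0],[3,-3,86,0],[3,-3,86,0],[3,-3,86,0]]}'; python3 - <<'E'
from h import *
for n in("scene",):
    s=eyes.snapshot(n); cv2.imwrite("pics/p1.png",cv2.resize(s["pixels"][80:200,240:400,::-1],None,fx=5,fy=5,interpolation=cv2.INTER_CUBIC))
E
python3 go.py .4635 .1105 .056 0.82
```

```text
clock: 6.65
eef_pos: [0.4636, 0.1114, 0.0785]
tool_rot: [3.142, 0.001, 0.82]
wrist_force: [0.3, -0.8, -0.5]
width: 0.026
grasp_force: 20.0
t 6.7 now [0.464  0.1117 0.079 ] [ 3.141 -0.     0.82 ] w 0.0256 gf 20.0 | delta mm [-1.1  0.5 23. ] deg 0.0 j7 -0.77
```

View pics/p1.png

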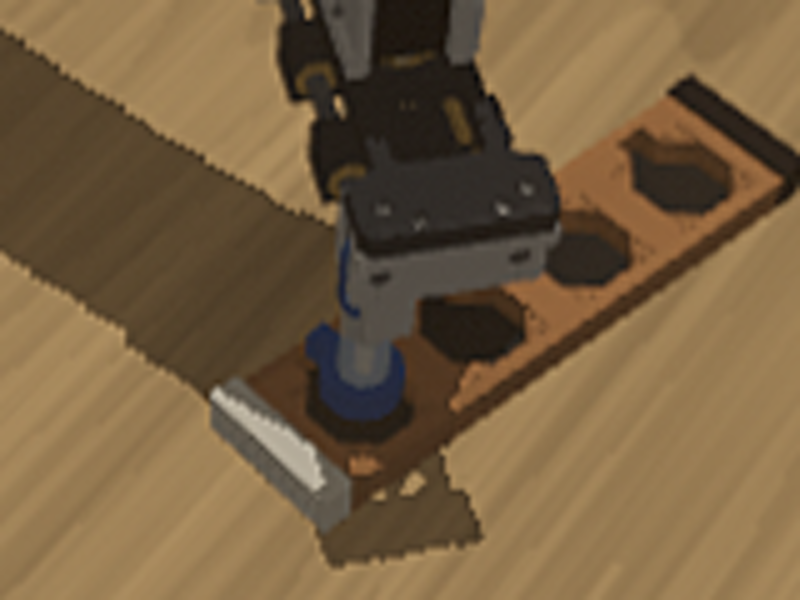

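The blue tube hangs centred over the white-end pocket (crop (362,400)), its tongue at the notch side (320,345). Lowering it now.

```bash
python3 -m inch '{"steps":[[0,0,4,0],[0,0,8,0],[0,0,12,0],[0,0,15,0],[0,0,18,0],[0,0,21,0],[0,0,22,0],[0,0,22,0]]}'; python3 go.py .4635 .1105 .056 0.82
```

```text
clock: 7.37
eef_pos: [0.4635, 0.1119, 0.0564]
tool_rot: [-3.141, 0.0, 0.821]
wrist_force: [0.4, 0.8, -1.2]
width: 0.0257
grasp_force: 20.0
t 7.37 now [0.4635 0.1119 0.0564] [-3.141  0.     0.821] w 0.0257 gf 20.0 | delta mm [-1.1  1.   0.4] deg 0.1 j7 -0.74
```

```bash
python3 -m inch '{"steps":[[0,0,0,0],[0,0,0,0],[0,0,0,0],[0,0,-20,0],[0,0,-45,0],[0,0,-75,0],[0,0,-110,0],[0,0,-110,0]]}' 0.5; python3 - <<'E'
from h import *
for n in("scene",):
    s=eyes.snapshot(n); cv2.imwrite("pics/p2.png",cv2.resize(s["pixels"][80:200,240:400,::-1],None,fx=5,fy=5,interpolation=cv2.INTER_CUBIC))
E
python3 go.py .5256 -.1838 .165 1.68
```

```text
clock: 8.03
eef_pos: [0.4659, 0.1122, 0.1716]
tool_rot: [3.139, -0.006, 0.82]
wrist_force: [0.7, 0.4, 1.6]
width: 0.0472
grasp_force: 0.0
t 8.08 now [0.465  0.1125 0.1692] [ 3.14  -0.005  0.821] w 0.0469 gf 0.0 | delta mm [-175.5  246.2    4.2] deg -49.2 j7 -0.88
```

View pics/p2.png

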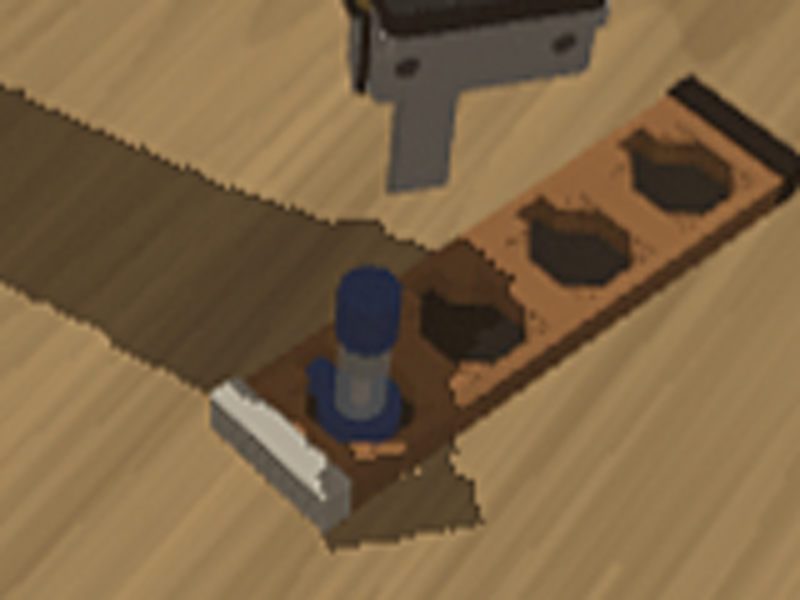

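The blue tube stands upright and home in its pocket (362,390). Next is green.

```bash
python3 -m inch '{"steps":[[-22,31,0,-6],[-44,62,0,-12],[-66,93,0,-18],[-88,123,0,-24],[-110,154,0,-30],[-132,185,0,-36],[-154,216,2,-42],[-176,246,4,-49]]}'; python3 -m inch '{"steps":[[0,0,0,0],[0,0,0,0]]}'; python3 go.py .5256 -.1838 .055 1.68
```

```text
clock: 8.75
eef_pos: [0.5189, -0.1615, 0.1628]
tool_rot: [-3.141, -0.0, 1.637]
wrist_force: [0.3, 1.1, 0.4]
width: 0.0467
grasp_force: 0.0
clock: 8.92
eef_pos: [0.5184, -0.1624, 0.1626]
tool_rot: [-3.14, 0.001, 1.628]
wrist_force: [0.1, 0.8, -0.5]
width: 0.0473
grasp_force: 0.0
t 8.92 now [ 0.5184 -0.1624  0.1626] [-3.140e+00  1.000e-03  1.628e+00] w 0.0473 gf 0.0 | delta mm [-21.8   6.  107.6] deg -3.0 j7 0.52
```

```bash
python3 -m inch '{"steps":[[-22,6,0,-3],[-22,6,20,-3],[-22,6,45,-3],[-22,6,70,-3],[-22,6,90,-3],[-22,6,108,-3],[-22,6,108,-3],[-22,6,108,-3]]}'; python3 go.py .5256 -.1838 .055 1.68; python3 -m inch '{"steps":[[0,0,0,0],[0,0,0,0],[0,0,0,0],[0,0,0,0],[0,0,0,0]]}' 0 20; python3 -m inch '{"steps":[[0,0,-10,0],[0,0,-25,0],[0,0,-50,0],[0,0,-80,0],[0,0,-110,0],[0,0,-110,0],[0,0,-110,0]]}'; python3 held.py green -.63; python3 go.py .4795 .1743 .165 2.06
```

```text
clock: 9.58
eef_pos: [0.5259, -0.1808, 0.0552]
tool_rot: [-3.14, -0.0, 1.684]
wrist_force: [-0.2, 0.9, 0.5]
width: 0.0468
grasp_force: 0.0
t 9.58 now [ 0.5259 -0.1808  0.0552] [-3.14  -0.     1.684] w 0.0468 gf 0.0 | delta mm [-3.  -0.7  0.2] deg 0.2 j7 0.7
clock: 10.0
eef_pos: [0.5269, -0.1818, 0.0564]
tool_rot: [3.14, 0.0, 1.683]
wrist_force: [-0.9, 1.3, 7.2]
width: 0.0257
grasp_force: 20.0
clock: 10.58
eef_pos: [0.5271, -0.1818, 0.1675]
tool_rot: [3.139, 0.001, 1.684]
wrist_force: [-1.0, 0.8, -1.7]
width: 0.0257
grasp_force: 20.0
eef [ 0.5261 -0.1815  0.1654] yaw 1.684
scene 0.95 548 z0 0.1144 zmin/max foot [0.1179 0.7277] fit [ 0.5269 -0.1853 -0.5078] 201.0
top 0.57 295 z0 0.1144 zmin/max foot [0.0036 0.0913] fit [ 0.5261 -0.1815 -1.13  ] 266.0
t 10.78 now [ 0.5259 -0.1815  0.1648] [-3.14  -0.     1.683] w 0.0259 gf 20.0 | delta mm [ 3.588e+02 -6.100e+00 -2.000e-01] deg -21.6 j7 0.61
```

View pics/held_green_scene.png

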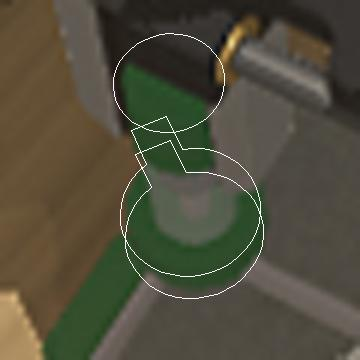

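```bash
python3 -m inch '{"steps":[[38,0,0,-2],[76,-1,0,-5],[114,-2,0,-7],[152,-2,0,-9],[190,-3,0,-12],[228,-4,0,-14],[266,-5,0,-17],[304,-5,0,-20]]}'; python3 go.py .4785 .1755 .165 2.063
```

```text
clock: 11.45
eef_pos: [0.4861, 0.1214, 0.165]
tool_rot: [-3.14, 0.0, 2.035]
wrist_force: [1.2, -0.1, -0.9]
width: 0.0257
grasp_force: 20.0
t 11.45 now [0.4861 0.1214 0.165 ] [-3.14   0.     2.035] w 0.0257 gf 20.0 | delta mm [51.8 17.4  0. ] deg -1.6 j7 0.28
```

```bash
python3 -m inch '{"steps":[[26,9,0,-1],[52,17,0,-2],[52,17,20,-2],[52,17,45,-2],[52,17,70,-2],[52,17,86,-2],[52,17,86,-2],[52,17,86,-2]]}';  python3 held.py green -.25; python3 go.py .4785 .1755 .056 2.063;  python3 - <<'E'
from h import *
for n in("scene",):
    s=eyes.snapshot(n); cv2.imwrite("pics/p3.png",cv2.resize(s["pixels"][80:200,240:400,::-1],None,fx=5,fy=5,interpolation=cv2.INTER_CUBIC))
E
```

```text
clock: 12.12
eef_pos: [0.4788, 0.1734, 0.079]
tool_rot: [-3.139, 0.0, 2.067]
wrist_force: [0.6, -0.6, 0.6]
width: 0.0256
grasp_force: 20.0
eef [0.4798 0.1739 0.0804] yaw 2.067
scene 0.75 445 z0 0.0294 zmin/max foot [0.0292 0.1113] fit [ 0.4793  0.168  -0.2726] 48.6
top none
t 12.32 now [0.4799 0.1741 0.0807] [3.14  0.    2.067] w 0.0256 gf 20.0 | delta mm [ 1.9 -0.6 24.7] deg 0.3 j7 0.26
```

View pics/p3.png

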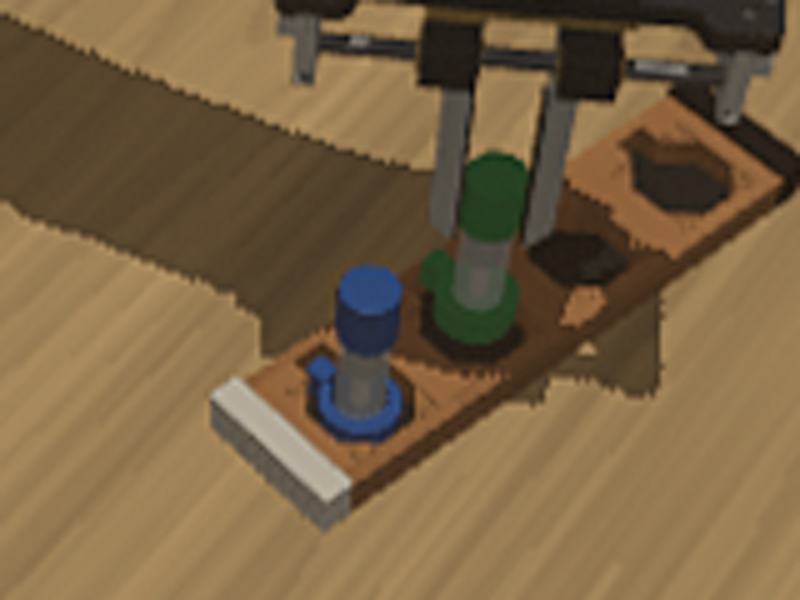

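```bash
cat > seat.py <<'E'
import sys
from fit import *
G=dict(blue=(.4629,.1099),green=(.4792,.1738),red=(.4956,.2378),yellow=(.5119,.3017))
for c in sys.argv[1:]:
    for n,s in S.items():
        r=nets.cut_out(s,"tube_"+c)
        if not r: print(c,n,"none"); continue
        p,f=fit(s,r[0]["pixels"],(*G[c],-.25),.005); print(c,n,p.round(4),round(f,1),"off",(p[:2]-G[c]).round(4))
E
python3 seat.py blue
```

```text
blue scene none
blue top [ 0.4634  0.1103 -0.2289] 5.7 off [0.0005 0.0004]
```

```bash
python3 -m inch '{"steps":[[3,0,0,0],[3,0,4,0],[3,0,8,0],[3,0,12,0],[3,0,16,0],[3,0,20,0],[3,0,23,0],[3,0,23,0]]}'; python3 go.py .4785 .1765 .056 2.063
```

```text
clock: 13.23
eef_pos: [0.4778, 0.1763, 0.0563]
tool_rot: [-3.141, 0.0, 2.067]
wrist_force: [-0.5, -0.1, -1.7]
width: 0.0255
grasp_force: 20.0
t 13.23 now [0.4778 0.1763 0.0563] [-3.141  0.     2.067] w 0.0255 gf 20.0 | delta mm [-0.1  0.8  0.3] deg 0.2 j7 0.27
```

Went in without force; release, retreat and go for red.

```bash
python3 -m inch '{"steps":[[0,0,0,0],[0,0,0,0],[0,0,0,0],[0,0,-20,0],[0,0,-45,0],[0,0,-75,0],[0,0,-110,0],[0,0,-110,0]]}' 0.5; python3 seat.py green; python3 go.py .5318 -.2455 .165 1.68
```

```text
clock: 13.9
eef_pos: [0.4804, 0.1774, 0.1722]
tool_rot: [3.134, 0.0, 2.067]
wrist_force: [0.7, 1.2, 0.6]
width: 0.0471
grasp_force: 0.0
green scene [ 0.4766  0.1745 -0.3188] 18.9 off [-0.0026  0.0007]
green top none
t 14.1 now [0.4775 0.1765 0.1659] [-3.141  0.     2.068] w 0.047 gf 0.0 | delta mm [-396.9 -153.4    0.9] deg 22.2 j7 0.2
```

```bash
python3 -m inch '{"steps":[[-36,-14,0,2],[-72,-28,0,4],[-108,-42,0,7],[-144,-56,0,10],[-180,-70,0,13],[-216,-84,0,16],[-252,-98,0,19],[-288,-112,0,22]]}';  python3 go.py .5318 -.2455 .165 1.68
```

```text
clock: 14.77
eef_pos: [0.516, -0.1318, 0.1656]
tool_rot: [-3.14, 0.0, 1.681]
wrist_force: [0.6, 0.8, -0.2]
width: 0.047
grasp_force: 0.0
t 14.77 now [ 0.516  -0.1318  0.1656] [-3.14   0.     1.681] w 0.047 gf 0.0 | delta mm [-114.7    3.2    0.6] deg 0.1 j7 0.51
```

```bash
python3 -m inch '{"steps":[[-38,1,0,0],[-76,2,0,0],[-115,3,0,0],[-115,3,25,0],[-115,3,50,0],[-115,3,75,0],[-115,3,95,0],[-115,3,110,0]]}';  python3 -m inch '{"steps":[[0,0,0,0],[0,0,0,0]]}'; python3 go.py .5318 -.2460 .055 1.68
```

```text
clock: 15.43
eef_pos: [0.5309, -0.2437, 0.0534]
tool_rot: [-3.138, -0.001, 1.683]
wrist_force: [0.1, -0.0, -0.1]
width: 0.0469
grasp_force: 0.0
clock: 15.6
eef_pos: [0.5316, -0.244, 0.0556]
tool_rot: [-3.139, -0.0, 1.683]
wrist_force: [-0.0, 0.2, 0.6]
width: 0.0465
grasp_force: 0.0
t 15.6 now [ 0.5316 -0.244   0.0556] [-3.139 -0.     1.683] w 0.0465 gf 0.0 | delta mm [-2.  -0.1  0.6] deg 0.2 j7 0.82
```

```bash
python3 -m inch '{"steps":[[-2,0,0,0],[-2,0,0,0],[-2,0,0,0],[-2,0,0,0],[-2,0,0,0],[-2,0,0,0]]}' 0 20; python3 -m inch '{"steps":[[0,0,-10,0],[0,0,-25,0],[0,0,-50,0],[0,0,-80,0],[0,0,-110,0],[0,0,-110,0],[0,0,-110,0]]}'; python3 held.py red .77; python3 go.py .4956 .2378 .165 .66
```

```text
clock: 16.1
eef_pos: [0.5333, -0.2461, 0.0574]
tool_rot: [3.14, 0.001, 1.684]
wrist_force: [0.2, 0.1, 6.5]
width: 0.0256
grasp_force: 20.0
clock: 16.68
eef_pos: [0.5335, -0.2461, 0.1686]
tool_rot: [3.139, 0.001, 1.684]
wrist_force: [1.0, 0.4, -1.6]
width: 0.0256
grasp_force: 20.0
eef [ 0.5324 -0.2456  0.1663] yaw 1.684
scene 0.58 491 z0 0.1153 zmin/max foot [0.0021 0.1942] fit [ 0.5338 -0.2473  0.8335] 341.4
top 0.73 3044 z0 0.1153 zmin/max foot [0.0016 0.0237] fit [ 0.5324 -0.2456  0.27  ] 2854.6
t 16.88 now [ 0.5322 -0.2456  0.1657] [-3.14  -0.     1.684] w 0.0258 gf 20.0 | delta mm [484.5  18.    0.7] deg 58.6 j7 0.74
```

View pics/held_red_scene.png

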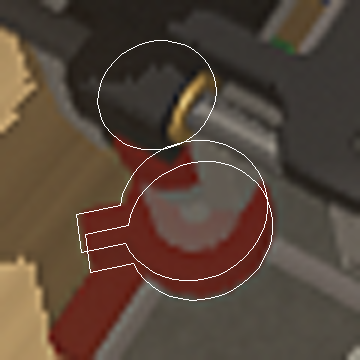

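```bash
python3 -m inch '{"steps":[[38,1,0,4],[76,3,0,8],[114,4,0,12],[152,5,0,17],[190,7,0,22],[228,8,0,27],[266,10,0,32],[304,11,0,37]]}'; python3 go.py .4956 .2378 .165 .64
```

```text
clock: 17.55
eef_pos: [0.5087, 0.0591, 0.166]
tool_rot: [-3.141, 0.001, 1.033]
wrist_force: [1.3, 0.3, -1.4]
width: 0.0253
grasp_force: 20.0
t 17.55 now [0.5087 0.0591 0.166 ] [-3.141e+00  1.000e-03  1.033e+00] w 0.0253 gf 20.0 | delta mm [ 146.8 -102.8    1. ] deg 22.5 j7 -0.48
```

```bash
python3 -m inch '{"steps":[[30,-20,0,5],[60,-41,0,10],[90,-62,0,15],[120,-83,0,19],[147,-103,0,23],[147,-103,30,23],[147,-103,60,23],[147,-103,80,23]]}';  python3 -m inch '{"steps":[[0,0,0,0],[0,0,0,0]]}'; python3 held.py red -.25; python3 go.py .4956 .2378 .056 .64;  python3 - <<'E'
from h import *
for n in("scene",):
    s=eyes.snapshot(n); cv2.imwrite("pics/p4.png",cv2.resize(s["pixels"][80:200,240:400,::-1],None,fx=5,fy=5,interpolation=cv2.INTER_CUBIC))
E
```

```text
clock: 18.22
eef_pos: [0.4941, 0.2364, 0.0836]
tool_rot: [3.141, 0.003, 0.638]
wrist_force: [0.2, -0.1, -2.8]
width: 0.0254
grasp_force: 20.0
clock: 18.38
eef_pos: [0.4951, 0.2355, 0.086]
tool_rot: [3.141, 0.003, 0.636]
wrist_force: [0.5, 0.4, -1.4]
width: 0.0255
grasp_force: 20.0
eef [0.4962 0.2362 0.0877] yaw 0.636
scene none
top 0.6 348 z0 0.0367 zmin/max foot [0.0045 0.2011] fit [ 0.4923  0.2337 -0.3339] 26.2
t 18.58 now [0.4963 0.2365 0.0879] [ 3.141e+00 -2.000e-03  6.360e-01] w 0.0255 gf 20.0 | delta mm [ 0.2 -1.4 31.9] deg -0.2 j7 -1.09
```

View pics/p4.png

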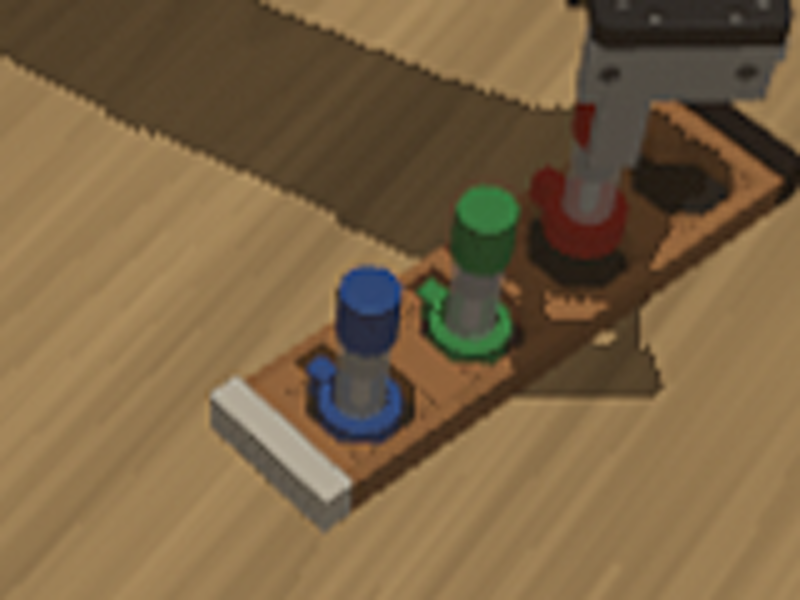

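```bash
python3 -m inch '{"steps":[[2,0,6,-1],[2,0,12,-2],[2,0,16,-2],[2,0,20,-2],[2,0,24,-2],[2,0,28,-2],[2,0,31,-2],[2,0,31,-2]]}'; python3 go.py .4956 .2378 .056 .66
```

```text
clock: 19.3
eef_pos: [0.498, 0.2378, 0.056]
tool_rot: [3.141, -0.001, 0.671]
wrist_force: [1.2, 0.5, 5.8]
width: 0.0256
grasp_force: 20.0
t 19.3 now [0.498  0.2378 0.056 ] [ 3.141e+00 -1.000e-03  6.710e-01] w 0.0256 gf 20.0 | delta mm [-1.9 -1.5 -0. ] deg 0.6 j7 -1.03
```

```bash
python3 -m inch '{"steps":[[0,0,0,0],[0,0,0,0],[0,0,0,0],[0,0,-20,0],[0,0,-45,0],[0,0,-75,0],[0,0,-110,0],[0,0,-110,0]]}' 0.5; python3 seat.py red; python3 go.py .541 -.312 .165 1.68
```

```text
clock: 19.97
eef_pos: [0.4996, 0.2381, 0.171]
tool_rot: [3.141, -0.007, 0.671]
wrist_force: [-0.2, 0.8, 0.7]
width: 0.0471
grasp_force: 0.0
red scene [ 0.4962  0.2387 -0.3095] 31.1 off [0.0006 0.0009]
red top [ 0.4966  0.2374 -0.2264] 8.0 off [ 0.001  -0.0004]
t 20.17 now [0.4967 0.2375 0.1648] [-3.142e+00  1.000e-03  6.710e-01] w 0.0472 gf 0.0 | delta mm [-3.071e+02  4.578e+02 -2.000e-01] deg -57.8 j7 -1.13
```

```bash
python3 -m inch '{"steps":[[-22,33,0,-4],[-44,66,0,-8],[-66,98,0,-12],[-88,131,0,-16],[-110,164,0,-20],[-132,197,0,-24],[-154,230,0,-29],[-175,262,0,-33]]}';  python3 go.py .541 -.312 .165 1.68
```

```text
clock: 20.83
eef_pos: [0.5222, -0.0785, 0.1646]
tool_rot: [-3.14, 0.001, 1.251]
wrist_force: [1.0, 0.6, 0.2]
width: 0.0468
grasp_force: 0.0
t 20.83 now [ 0.5222 -0.0785  0.1646] [-3.140e+00  1.000e-03  1.251e+00] w 0.0468 gf 0.0 | delta mm [-215.8   91.2   -0.4] deg -24.6 j7 0.01
```

```bash
python3 -m inch '{"steps":[[-36,15,0,-4],[-72,30,0,-8],[-108,45,0,-12],[-144,60,0,-16],[-180,76,0,-20],[-216,91,0,-25],[-216,91,0,-25],[-216,91,20,-25]]}';  python3 go.py .541 -.3135 .056 1.68
```

```text
clock: 21.5
eef_pos: [0.5403, -0.3142, 0.1467]
tool_rot: [3.14, 0.002, 1.679]
wrist_force: [1.5, 0.1, -0.6]
width: 0.0473
grasp_force: 0.0
t 21.5 now [ 0.5403 -0.3142  0.1467] [3.140e+00 2.000e-03 1.679e+00] w 0.0473 gf 0.0 | delta mm [ 0.6  0.8 90.7] deg -0.0 j7 0.86
```

```bash
python3 -m inch '{"steps":[[0,0,25,0],[0,0,50,0],[0,0,70,0],[0,0,82,0],[0,0,90,0],[0,0,90,0],[0,0,90,0]]}'; python3 -m inch '{"steps":[[0,0,0,0],[0,0,0,0],[0,0,0,0],[0,0,0,0],[0,0,0,0],[0,0,0,0]]}' 0 20; python3 -m inch '{"steps":[[0,0,-10,0],[0,0,-25,0],[0,0,-50,0],[0,0,-80,0],[0,0,-110,0],[0,0,-110,0],[0,0,-110,0]]}'; python3 go.py .5119 .3017 .165 1.93
```

```text
clock: 22.08
eef_pos: [0.5407, -0.3104, 0.056]
tool_rot: [-3.141, 0.0, 1.683]
wrist_force: [0.3, 0.2, 0.6]
width: 0.0476
grasp_force: 0.0
clock: 22.58
eef_pos: [0.5411, -0.3104, 0.0563]
tool_rot: [3.141, 0.001, 1.683]
wrist_force: [-0.9, 0.8, 6.4]
width: 0.0254
grasp_force: 20.0
clock: 23.17
eef_pos: [0.5412, -0.3105, 0.1676]
tool_rot: [3.139, 0.001, 1.684]
wrist_force: [0.3, -0.2, -2.3]
width: 0.0259
grasp_force: 20.0
t 23.17 now [ 0.5412 -0.3105  0.1676] [3.139e+00 1.000e-03 1.684e+00] w 0.0259 gf 20.0 | delta mm [611.7  39.7   2.6] deg -14.1 j7 0.85
```

```bash
python3 -m inch '{"steps":[[39,2,0,-1],[78,5,0,-2],[117,7,0,-3],[156,10,0,-4],[195,13,0,-5],[234,15,0,-6],[273,18,0,-7],[312,20,0,-8]]}'; python3 go.py .511 .304 .165 1.93
```

```text
clock: 23.83
eef_pos: [0.5244, 0.004, 0.1649]
tool_rot: [-3.14, 0.0, 1.824]
wrist_force: [0.5, -0.1, -0.6]
width: 0.0258
grasp_force: 20.0
t 23.83 now [0.5244 0.004  0.1649] [-3.14   0.     1.824] w 0.0258 gf 20.0 | delta mm [ 2.938e+02  6.220e+01 -1.000e-01] deg -6.1 j7 0.36
```

```bash
python3 -m inch '{"steps":[[38,8,0,-1],[76,16,0,-2],[114,24,0,-3],[152,32,0,-4],[190,40,0,-5],[228,48,0,-6],[266,56,0,-6],[294,62,0,-6]]}'; python3 -m inch '{"steps":[[0,0,25,0],[0,0,50,0],[0,0,70,0],[0,0,80,0],[0,0,80,0],[0,0,80,0]]}';  python3 held.py yellow -.25; python3 go.py .511 .304 .056 1.93;  python3 - <<'E'
from h import *
for n in("scene",):
    s=eyes.snapshot(n); cv2.imwrite("pics/p5.png",cv2.resize(s["pixels"][60:180,280:440,::-1],None,fx=5,fy=5,interpolation=cv2.INTER_CUBIC))
E
```

```text
clock: 24.5
eef_pos: [0.5105, 0.3055, 0.1645]
tool_rot: [-3.14, -0.0, 1.93]
wrist_force: [1.0, -0.1, -1.1]
width: 0.0255
grasp_force: 20.0
clock: 25.0
eef_pos: [0.512, 0.3019, 0.0856]
tool_rot: [-3.141, 0.001, 1.928]
wrist_force: [0.6, -0.2, -0.2]
width: 0.0254
grasp_force: 20.0
eef [0.5127 0.3024 0.0868] yaw 1.928
scene 0.68 497 z0 0.0358 zmin/max foot [0.0329 0.7277] fit [ 0.5134  0.2942 -0.2902] 12.9
top 0.52 167 z0 0.0358 zmin/max foot [0.0037 0.3852] fit [0.5146 0.3002 0.5057] 201.6
t 25.2 now [0.5126 0.3025 0.0868] [ 3.14  -0.     1.928] w 0.0255 gf 20.0 | delta mm [ 2.  -1.  30.8] deg -0.1 j7 -0.04
```

View pics/p5.png

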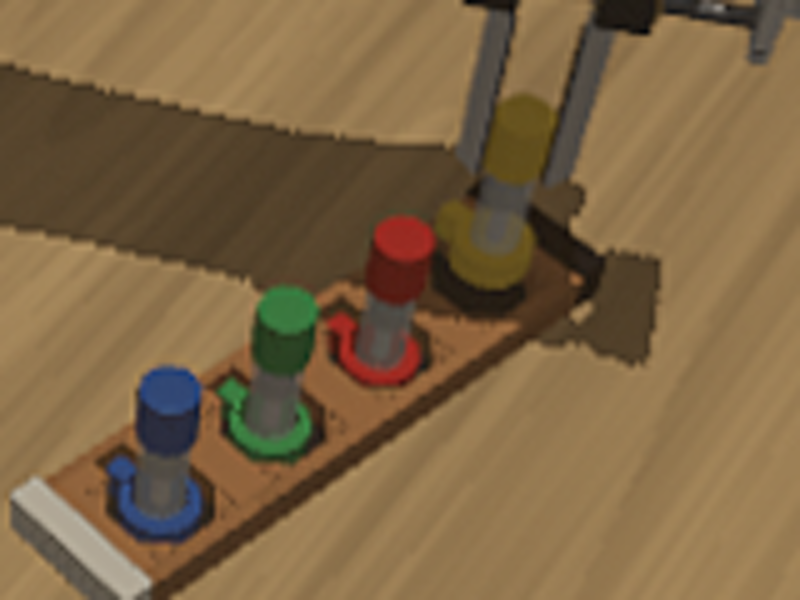

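Blue, green and red stand home. Yellow hangs over the last pocket (crop (490,255)) with its tongue towards the notch, so I'm lowering it.

```bash
python3 -m inch '{"steps":[[3,0,6,0],[3,0,12,0],[3,0,16,0],[3,0,20,0],[3,0,24,0],[3,0,27,0],[3,0,30,0],[3,0,30,0]]}'; python3 go.py .511 .304 .056 1.93
```

```text
clock: 25.92
eef_pos: [0.5114, 0.3052, 0.0559]
tool_rot: [3.141, -0.0, 1.928]
wrist_force: [-0.0, -0.2, 5.1]
width: 0.0256
grasp_force: 20.0
t 25.92 now [0.5114 0.3052 0.0559] [ 3.141 -0.     1.928] w 0.0256 gf 20.0 | delta mm [-1.  -0.8 -0.1] deg -0.1 j7 -0.03
```

```bash
python3 -m inch '{"steps":[[0,0,0,0],[0,0,0,0],[0,0,0,0],[0,0,-20,0],[0,0,-45,0],[0,0,-75,0],[0,0,-110,0],[0,0,-145,0]]}' 0.5; python3 -m inch '{"steps":[[-35,0,0,0],[-70,0,0,0],[-105,0,0,0],[-140,0,0,0],[-175,0,0,0],[-210,0,0,0],[-245,0,0,0],[-245,0,0,0]]}'; python3 seat.py blue green red yellow;  python3 - <<'E'
from h import *
for n in("scene",):
    s=eyes.snapshot(n); cv2.imwrite("pics/p6.png",cv2.resize(s["pixels"][80:200,270:430,::-1],None,fx=5,fy=5,interpolation=cv2.INTER_CUBIC))
E
```

```text
clock: 26.58
eef_pos: [0.5107, 0.3046, 0.2019]
tool_rot: [-3.141, 0.001, 1.928]
wrist_force: [0.4, 1.1, -0.8]
width: 0.0472
grasp_force: 0.0
clock: 27.25
eef_pos: [0.5982, 0.0678, 0.201]
tool_rot: [3.142, 0.003, 1.92]
wrist_force: [0.4, -0.7, 0.1]
width: 0.0472
grasp_force: 0.0
blue scene [ 0.4611  0.1121 -0.3824] 22.1 off [-0.0018  0.0022]
blue top none
green scene [ 0.4764  0.1743 -0.4454] 45.3 off [-0.0028  0.0005]
green top none
red scene [ 0.4843  0.2384 -1.2193] 245.7 off [-0.0113  0.0006]
red top none
yellow scene [ 0.5119  0.3012 -0.2774] 122.8 off [ 0.     -0.0005]
yellow top none
```

View pics/p6.png

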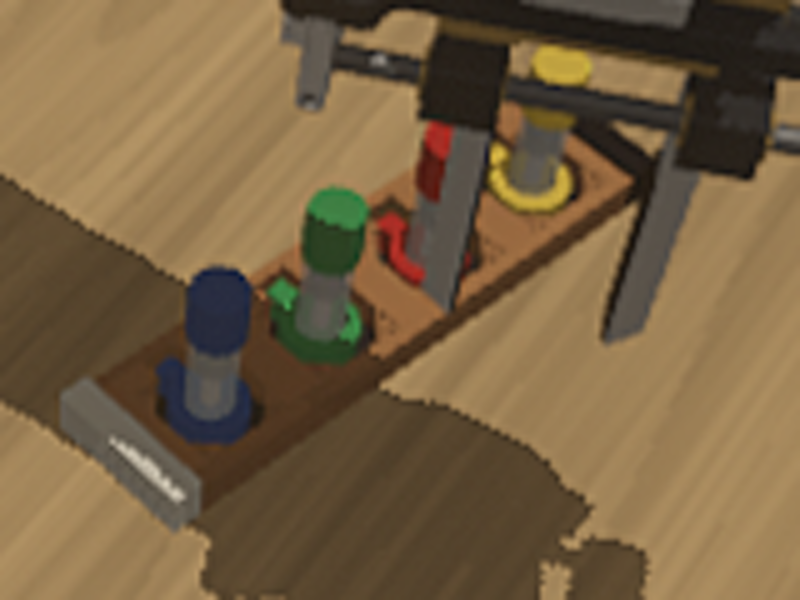

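All four tubes stand upright in their pockets in the order blue, green, red, yellow from the white end (feet at about (210,405), (320,325), (430,255) and (532,185)). The gripper is up and clear of them.

```bash
python3 -c "
from rig import workorder; print(workorder.close_job())"
```

```text
the job is handed in; nothing more can be done
None
```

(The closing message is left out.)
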